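Sort ratchet clamps by feel

ROBOT

A 6-joint arm with a two-finger parallel gripper is mounted at the origin on the work surface. World frame = base frame: x ahead of the robot, y to its left, z up, the work surface at z = 0. Lengths are in m, angles in rad, forces in N, time in s.
With the tool pointing down it reaches from about 0.25 to 0.775 m from the base axis. Payload 4 kg.
Tool frame: the origin (TCP) lies at the very end of the fingers, on their centre line; the grasp point (between the pads) lies 19 mm behind it; z points along the fingers, y is the line along which they close (so a half turn about z gives the same grasp; the last joint's range is limited). The gripper opens to 85 mm and grips with 20 to 120 N. Pads are 22 mm wide; open, the fingers measure 114 mm over their backs; the gripper's body (76 mm by 85 mm) begins 54 mm behind the grasp point. The pads swing forward as they close: fully open they stand 13 mm farther back than shut.
Start: joints at [-1.295, 0.087, 1.371, -0, 1.684, -0.103], TCP at [0.203, -0.511, 0.231] pointing down, gripper open.
Joint ranges: [-3.1, 3.1], [-0.76, 2.03], [0.27, 2.55], [-1.08, 4.22], [0.17, 2.65], [-2.57, 2.57]. Speed limits (rad/s): [2.79, 2.79, 3.14, 3.14, 3.14, 3.14].

INTERFACE

Orientations are given as a unit quaternion [x, y, z, w].
In Python, from plant import r gives the robot as it stands. The module is installed in compiled form; this text tells all that it offers.
- The arm moves only by the shell command python3 -m creep 'ROWS' [FORCE]. ROWS is JSON, one flat list of numbers, 7 for each row, row after row: the shift along the tool's x, y, z in cm, then the turn, a rotation vector about the tool's x, y, z in rad, then the opening, from 0 (shut) to 1 (fully open). In form: [x, y, z, wx, wy, wz, fingers, x, y, z, wx, wy, wz, fingers, ...]. A call has 1 to 5 rows; each row shifts and turns the commanded pose from where the row before left it, along the tool's axes as they then stand; what a row does not reach is not made up. A row lasts 1/10 s, in which the tool goes at most 50 mm and 8.59 degrees, less where a joint would pass 70% of its speed; a pose out of reach is approached as far as the arm can. A call with a gripper value outside its range is refused whole. The fingers move at their own pace and stop on an object; FORCE is the grip in N (left out, the last holds). Time passes only in rows, so rows that do not move let the fingers close. It gives the time, the measured TCP pose, the force, the opening and the grip force at its end, in the units of the state.
- r.observe(): the state, without advancing time (a new reading comes with each control period).
- r.capture(name): name is "scene" or "top" or "wrist"; returns a dict with "pixels" (400x640x3 uint8, red, green, blue), "mtx" (3x3 intrinsics, pixels), "R" (3x3) and "t" (3): a world point X has camera coordinates R X + t. Camera axes: x right, y down, z forward; pixel columns grow to the right and rows downward; lengths in m; the calibration is good to about 2 mm. The wrist camera is an equidistant fisheye: a pixel r from the principal point sees the ray r / f radians off the axis. A picture is of the moment at which its call begins. There is no depth.
- r.close_job(): hands the job in; it is judged then, once.
The state is a dict: "t": time; "joints": joint angles; "joint_vel": joint speeds; "joint_torque": joint torques, N m; "tool_pos": TCP position; "orientation": TCP orientation; "contact_force": force on the tool from outside, world axes, zero at the start; "moment": the same for the moment, N m; "gripper_width": finger opening in m; "finger_force": force on a finger pad.
Only numpy, scipy, OpenCV 4.12 (cv2) and the standard library are available. Lean on these libraries where they do the work, as an engineer would, in place of code of your own. Each camera call takes 0.05 s, during which the arm holds its last target. There are 200 camera calls.

TASK

Three ratchet clamps lie on the lab bench with their jaws shut, but on one of them the ratchet has not caught. Squeeze the handles to find out which: lay the two that are ratcheted shut flat in the wide tray, and the one that gives flat in the narrow tray with its jaws wide open. Leave the other things on the bench where they are.

Things in the scene. Friction and masses are not known exactly. Their poses are not given: they have to be found in the camera images.
- clamp_a_pivot (a point): ratchet clamp a (one of three lookalikes): plier-shaped hand clamp 151 mm long, 26 mm high, lying flat. Point on its pivot axis, 13 mm above its underside (half-way up). z up along the hinge pin; +x runs along it to the jaw tips (x = +71 mm), the handles run back to x = -80 mm, one on each side (+y, -y). The frame is the +y arm's: with jaws open by q it is turned q/2 from the clamp's mid-line.
- clamp_a: same clamp a, same axes, origin on the pivot axis at its underside. Handles: upright bars 10 mm wide, 26 mm high, from x = -33 to -80 mm; over their outsides about 49 mm at x = -45 mm with jaws shut (45 squeezed, if ratcheted), 35 mm with jaws fully open. The arms do not cross: pressing the handles together opens the jaws. Between the handles at x = -40 to -60 mm sits a closed ratchet housing, inside their outlines. About 0.25 kg, centre of mass near x = -35 mm.
- jaw_a (a joint): opening between the arms of clamp a, rad: 0 shut, 0.28 fully open (stop). Starts at 0 to 0.03. Ratchet caught: handles have at most 0.1 rad of play, then are rigid. Not caught: they close under about 5 N a side against a stiff hinge, to the stop, and the jaws stay where left. Only squeezing tells; which one is not caught changes from start to start.
- clamp_b_pivot (a point): ratchet clamp b (one of three lookalikes): plier-shaped hand clamp 151 mm long, 26 mm high, lying flat. Point on its pivot axis, 13 mm above its underside (half-way up). z up along the hinge pin; +x runs along it to the jaw tips (x = +71 mm), the handles run back to x = -80 mm, one on each side (+y, -y). The frame is the +y arm's: with jaws open by q it is turned q/2 from the clamp's mid-line.
- clamp_b: same clamp b, same axes, origin on the pivot axis at its underside. Handles: upright bars 10 mm wide, 26 mm high, from x = -33 to -80 mm; over their outsides about 49 mm at x = -45 mm with jaws shut (45 squeezed, if ratcheted), 35 mm with jaws fully open. The arms do not cross: pressing the handles together opens the jaws. Between the handles at x = -40 to -60 mm sits a closed ratchet housing, inside their outlines. About 0.25 kg, centre of mass near x = -35 mm.
- jaw_b (a joint): opening between the arms of clamp b, rad: 0 shut, 0.28 fully open (stop). Starts at 0 to 0.03. Ratchet caught: handles have at most 0.1 rad of play, then are rigid. Not caught: they close under about 5 N a side against a stiff hinge, to the stop, and the jaws stay where left. Only squeezing tells; which one is not caught changes from start to start.
- clamp_c_pivot (a point): ratchet clamp c (one of three lookalikes): plier-shaped hand clamp 151 mm long, 26 mm high, lying flat. Point on its pivot axis, 13 mm above its underside (half-way up). z up along the hinge pin; +x runs along it to the jaw tips (x = +71 mm), the handles run back to x = -80 mm, one on each side (+y, -y). The frame is the +y arm's: with jaws open by q it is turned q/2 from the clamp's mid-line.
- clamp_c: same clamp c, same axes, origin on the pivot axis at its underside. Handles: upright bars 10 mm wide, 26 mm high, from x = -33 to -80 mm; over their outsides about 49 mm at x = -45 mm with jaws shut (45 squeezed, if ratcheted), 35 mm with jaws fully open. The arms do not cross: pressing the handles together opens the jaws. Between the handles at x = -40 to -60 mm sits a closed ratchet housing, inside their outlines. About 0.25 kg, centre of mass near x = -35 mm.
- jaw_c (a joint): opening between the arms of clamp c, rad: 0 shut, 0.28 fully open (stop). Starts at 0 to 0.03. Ratchet caught: handles have at most 0.1 rad of play, then are rigid. Not caught: they close under about 5 N a side against a stiff hinge, to the stop, and the jaws stay where left. Only squeezing tells; which one is not caught changes from start to start.
- wide_tray_floor (a point): the wider, almost square aluminium tray, 220 mm (its x) by 200 mm (its y) outside, fixed to the bench, 5 mm thick rim 8 mm high; this point is the centre of its inner floor, 3 mm above the bench, z up
- narrow_tray_floor (a point): the narrow aluminium tray, 220 mm (its x) by 115 mm (its y) outside, fixed to the bench, 5 mm thick rim 8 mm high; this point is the centre of its inner floor, 3 mm above the bench, z up. It stands beside the wide tray, on either side of it
- mouse_mid (a point): grey and black computer mouse, 100 x 55 x 34 mm, a bystander; the point is on its axis, 17 mm above the bench
- dish_mid (a point): shallow glass dish, 60 mm across, 14 mm high, a bystander; the point is on its axis, 7 mm above the bench
- beaker_mid (a point): clear plastic beaker, 70 mm across, 90 mm high, a bystander; the point is on its axis, 45 mm above the bench
- wash_bottle_mid (a point): white wash bottle with a blue cap and bent spout, 66 mm across, 212 mm high, a bystander; the point is on its axis, 75 mm above the bench

How it is judged:
By the outcome, as a careful person would: the job done as asked, in the order asked, and still so for the second after the job is handed in, with the robot touching nothing.
It also fails if it takes over 70 s, if anything falls off the work surface, if the arm or the gripper's body presses on something with over 40 N, if the wrist force passes 120 N, or if a joint passes its speed limit or range.

## Working session

There is one attempt and no reset: what is moved stays moved. The work goes in short steps, Python scripts to look and compute and a shell command to move; the robot and the scene stay as the last step left them, time stands still between calls to the robot, and variables do not carry over. Pictures are saved under pics/ and viewed, at most 10 in all, crops included, and the job is handed in when it is done.

```bash
mkdir -p pics; python3 - <<'E'
from plant import r
import cv2,numpy as np
s=r.observe();print(s['t'],s['tool_pos'],s['orientation'],s['gripper_width'])
for n in("top","scene"):
    c=r.capture(n);cv2.imwrite(f"pics/{n}0.png",c["pixels"][...,::-1]);print(n,c["mtx"].tolist(),np.round(c["R"],4).tolist(),c["t"])
E
```

```text
0.0 [ 0.20325168 -0.51052782  0.23010642] [ 9.82116541e-01  1.88270606e-01 -9.21886606e-05 -1.12737960e-03] 0.08501067763389485
top [[440.91863679726185, 0.0, 322.7171280868959], [0.0, 440.91863679726185, 198.17002026395568], [0.0, 0.0, 1.0]] [[0.0178, -0.9998, -0.0025], [-0.9958, -0.0175, -0.0902], [0.0901, 0.0041, -0.9959]] [0.00466397 0.62869151 1.0117625 ]
scene [[382.28688516960165, 0.0, 319.32859302081266], [0.0, 382.28688516960165, 199.57510958735557], [0.0, 0.0, 1.0]] [[-0.437, 0.8995, -0.0032], [0.7067, 0.3411, -0.6198], [-0.5564, -0.2731, -0.7848]] [ 0.27471524 -0.42045241  1.28268939]
```

View pics/top0.png

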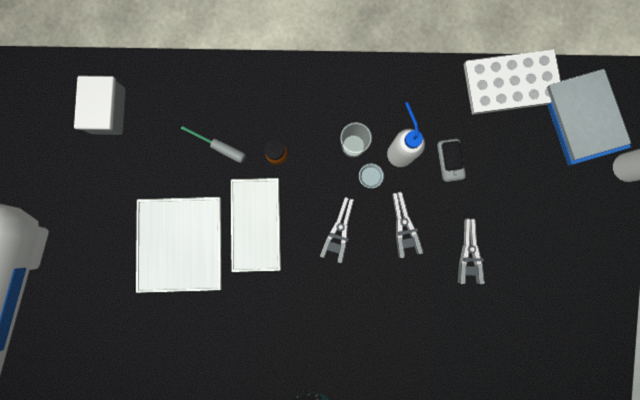

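View pics/scene0.png

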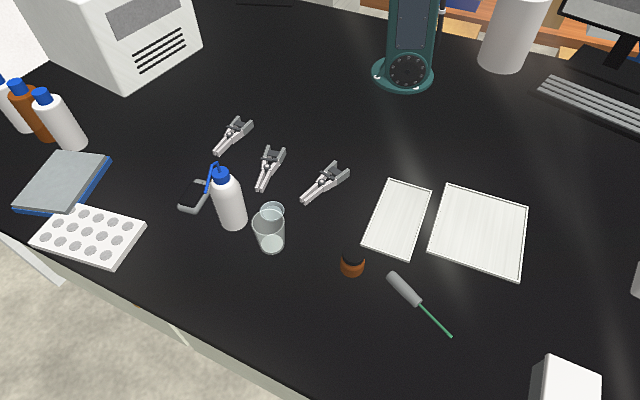

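The top view shows three clamps, jaws pointing up the image, with pivots near (340,228), (404,225) and (471,250). The wide tray is at (178,245) and the narrow one at (256,225). The dish is at (371,176), the beaker at (355,140), the bottle at (405,148) and the mouse at (452,160). The scene view agrees with this. Next I measure.

```bash
cat > h.py <<'E'
from plant import r
import cv2,numpy as np
from scipy.spatial.transform import Rotation as Ro
def cast(c,px,z):
    px=np.atleast_2d(px).astype(float)
    d=np.c_[(px-c["mtx"][:2,2])/c["mtx"][0,0],np.ones(len(px))]
    R,t=np.array(c["R"]),np.array(c["t"]); o=-R.T@t; w=d@R
    return o+w*((z-o[2])/w[:,2])[:,None]
def project(c,X):
    p=np.atleast_2d(X)@np.array(c["R"]).T+c["t"]
    return p[:,:2]/p[:,2:]*c["mtx"][0,0]+c["mtx"][:2,2]
def pieces(c,box,thr=60,amin=60):
    x0,y0,x1,y1=box
    g=cv2.cvtColor(c["pixels"],cv2.COLOR_RGB2GRAY)[y0:y1,x0:x1]
    m=cv2.morphologyEx((g>thr).astype(np.uint8),cv2.MORPH_CLOSE,np.ones((5,5)))
    n,l,s,_=cv2.connectedComponentsWithStats(m)
    return [np.argwhere(l==i)[:,::-1]+[x0,y0] for i in range(1,n) if s[i,4]>amin]
def rect(P):
    (cx,cy),(w,h),a=cv2.minAreaRect((P[:,:2]*1000).astype(np.float32))
    if w<h: w,h,a=h,w,a+90
    return np.round([cx,cy,w,h,(a+90)%180-90],1)
E
python3 - <<'E'
from h import *
c=r.capture("top")
for p in pieces(c,(310,186,500,300)):
    P=cast(c,p,0.02); q=rect(P); print("clamp",p.mean(0),q)
for p in pieces(c,(125,170,290,300),120,1000): print("tray",rect(cast(c,p,0.008)))
for n,px,z in(("dish",(371,176),.01),("beaker base",(354,148),0),("bottle cap",(413,139),.15),("mouse",(452,165),.02)): print(n,cast(c,px,z))
im=c["pixels"][180:300,310:500,::-1];cv2.imwrite("pics/crop.png",cv2.resize(im,None,fx=4.2,fy=4.2,interpolation=cv2.INTER_CUBIC))
E
```

```text
clamp [404.59632139 227.26718296] [ 572.6 -176.   153.7   57.8   13.4]
clamp [338.66286307 231.59024896] [558.6 -24.6 153.6  54.8 -15.2]
clamp [470.23746702 254.64379947] [ 511.6 -334.8  153.7   60.7   -0.6]
tray [565.3 177.2 221.7 116.4   2.7]
tray [515.  359.2 221.7 201.6   2.7]
dish [[ 0.68589147 -0.09961344  0.01      ]]
beaker base [[ 0.75575848 -0.05851158  0.        ]]
bottle cap [[ 0.7459905  -0.17268909  0.15      ]]
mouse [[ 0.71438221 -0.29208395  0.02      ]]
```

View pics/crop.png

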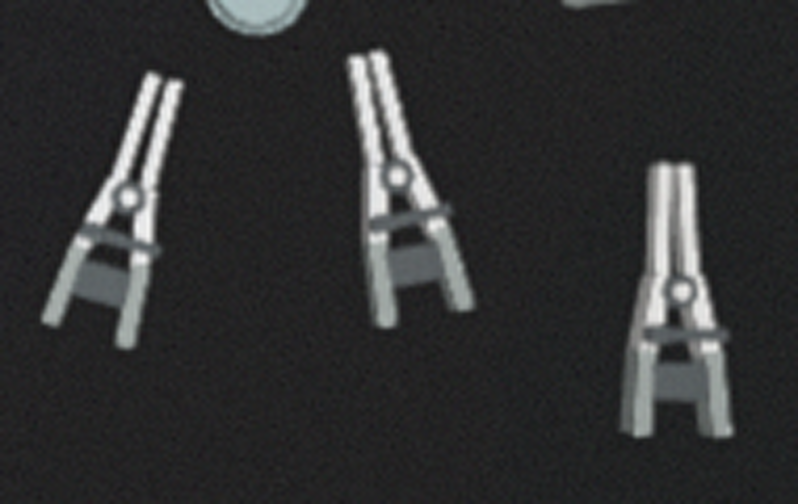

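The crop shows all three clamps with handles toward the robot. In full-image pixels the pivots are at (340.5,227.1), (404.5,221.9) and (472.1,249.3), and the handle-end midpoints are at (330.8,259.5), (410.8,255.2) and (472.4,283.3).

```bash
cat >> h.py <<'E'
def go(x,y,z,yaw):   # target TCP, yaw of tool x in deg -> tool-frame shift (cm, axes after the turn) and turn
    s=r.observe();A=Ro.from_quat(s["orientation"])
    B=Ro.from_euler("z",yaw,degrees=True)*Ro.from_euler("x",180,degrees=True)
    d=np.array([x,y,z])-s["tool_pos"]
    print("turn",np.round((A.inv()*B).as_rotvec(),3),"shift after turn cm",np.round(B.inv().apply(d)*100,2),"before",np.round(A.inv().apply(d)*100,2),"| at",np.round(s["tool_pos"],4),"t",round(s["t"],2))
E
python3 - <<'E'
from h import *
c=r.capture("top"); sc=r.capture("scene")
for n,p,h in((1,(340.5,227.1),(330.8,259.5)),(2,(404.5,221.9),(410.8,255.2)),(3,(472.1,249.3),(472.4,283.3))):
    P,H=cast(c,p,.026)[0],cast(c,h,.026)[0]; d=P-H;L=np.hypot(*d[:2]);u=d/L
    G=P-.045*u
    print(n,"pivot",P.round(4),"yaw",np.degrees(np.arctan2(d[1],d[0])).round(1),"L",L.round(4),"grasp",G.round(4),"scene px",project(sc,P).round())
    yaw=np.degrees(np.arctan2(d[1],d[0])); go(G[0],G[1],.12,yaw)
E
```

```text
1 pivot [ 0.5612 -0.0272  0.026 ] yaw -15.9 L 0.0789 grasp [ 0.5179 -0.0149  0.026 ] scene px [[321. 180.]]
turn [-0.001  0.     0.656] shift after turn cm [ 16.7  -56.3   11.07] before [ 47.56 -34.43  11.12] | at [ 0.2033 -0.5108  0.2307] t 0.25
2 pivot [ 0.5761 -0.1775  0.026 ] yaw 10.8 L 0.0789 grasp [ 0.5319 -0.186   0.026 ] scene px [[267. 165.]]
turn [-0.001 -0.     0.19 ] shift after turn cm [ 38.36 -25.74  11.07] before [ 42.54 -18.02  11.1 ] | at [ 0.2033 -0.5108  0.2307] t 0.25
3 pivot [ 0.5148 -0.3356  0.026 ] yaw -0.2 L 0.0785 grasp [ 0.4698 -0.3354  0.026 ] scene px [[229. 133.]]
turn [-0.001  0.     0.383] shift after turn cm [ 26.58 -17.64  11.07] before [31.25 -6.43 11.08] | at [ 0.2033 -0.5108  0.2307] t 0.25
```

```bash
python3 -m creep '[0,0,3.7,0,0,0.128,1, 0,0,3.7,0,0,0.128,1, 0,0,3.67,0,0,0.127,1, 3.8,-2.52,0,0,0,0,1, 3.8,-2.52,0,0,0,0,1]' 25; python3 -m creep '[3.8,-2.52,0,0,0,0,1, 3.8,-2.52,0,0,0,0,1, 3.8,-2.52,0,0,0,0,1, 3.8,-2.52,0,0,0,0,1, 3.8,-2.52,0,0,0,0,1]'; python3 -m creep '[0,0,0,0,0,0,1]'
python3 -c "
from h import *
go(.4698,-.3354,.003,-.2)
c=r.capture('wrist');cv2.imwrite('pics/w1.png',c['pixels'][...,::-1])"
```

```text
t: 0.75
tool_pos: [0.279, -0.4598, 0.1182]
orientation: [1.0, -0.004, -0.001, -0.002]
contact_force: [1.4, -0.7, 0.8]
gripper_width: 0.0853
finger_force: 0.0
t: 1.25
tool_pos: [0.4715, -0.3345, 0.1206]
orientation: [1.0, -0.002, 0.0, 0.0]
contact_force: [-0.2, -0.3, 0.4]
gripper_width: 0.0852
finger_force: 0.0
t: 1.35
tool_pos: [0.4742, -0.3321, 0.1204]
orientation: [1.0, 0.001, 0.001, -0.001]
contact_force: [0.3, -0.8, -0.6]
gripper_width: 0.0853
finger_force: 0.0
turn [-0.002 -0.002  0.006] shift after turn cm [-0.43  0.34 11.74] before [-0.46  0.35 11.74] | at [ 0.4742 -0.3321  0.1204] t 1.35
```

View pics/w1.png

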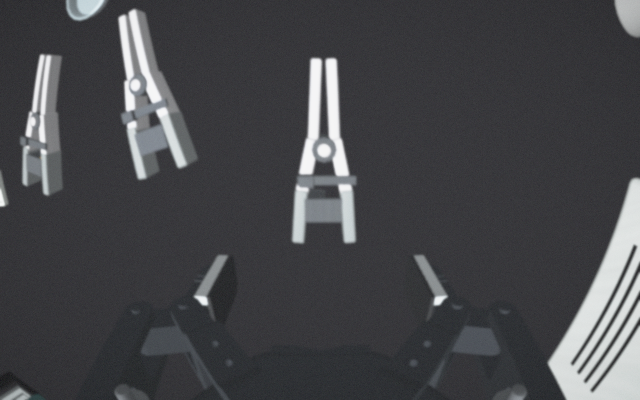

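The wrist view shows clamp 3 upright and centred between the fingers, pivot near (323,150) and handles at (298,220) and (349,220). I go down and squeeze.

```bash
python3 -m creep '[-0.43,0.34,2,0,0,0.006,1, 0,0,4,0,0,0,1, 0,0,4,0,0,0,1, 0,0,1.7,0,0,0,1, 0,0,0,0,0,0,1]'; python3 -m creep '[0,0,0,0,0,0,0.35, 0,0,0,0,0,0,0.2, 0,0,0,0,0,0,0.1, 0,0,0,0,0,0,0.1, 0,0,0,0,0,0,0.1]' 25;  python3 -m creep '[0,0,0,0,0,0,0.1, 0,0,0,0,0,0,0.1, 0,0,0,0,0,0,0.1]'
```

```text
t: 1.9
tool_pos: [0.4622, -0.338, -0.0005]
orientation: [1.0, -0.006, -0.003, -0.003]
contact_force: [-0.2, 0.6, -0.1]
gripper_width: 0.0857
finger_force: 0.0
t: 2.4
tool_pos: [0.4669, -0.34, 0.0066]
orientation: [1.0, -0.005, 0.002, 0.001]
contact_force: [-1.2, 1.8, 5.0]
gripper_width: 0.0463
finger_force: 24.7
t: 2.7
tool_pos: [0.4669, -0.34, 0.0066]
orientation: [1.0, -0.005, 0.002, 0.001]
contact_force: [-0.9, 1.1, 5.2]
gripper_width: 0.0462
finger_force: 24.7
```

Clamp 3 stopped at 46 mm under 25 N, so it is ratcheted. I carry it to the wide tray.

```bash
python3 -m creep '[0,0,-2,0,0,0,0.1, 0,0,-4,0,0,0,0.1, 0,-2,-3,0,0,0,0.1, 0,-4.5,0,0,0,0,0.1, 0,-4.5,0,0,0,0,0.1]' 40; python3 -m creep '[0,-4.8,0,0,0,0,0.1, 0,-4.8,0,0,0,0,0.1, 0,-4.8,0,0,0,0,0.1, 0,-4.8,0,0,0,0,0.1, 0,-4.8,0,0,0,0,0.1]';python3 -m creep '[0,-4.8,0,0,0,0,0.1, 0,-4.8,0,0,0,0,0.1, 0,-4.8,0,0,0,0,0.1, 0,-4.8,0,0,0,0,0.1, 0,-4.8,0,0,0,0,0.1]'
python3 -m creep '[0,-4.8,0,0,0,0,0.1, 0,-4.8,0,0,0,0,0.1, 0,-3,0,0,0,0,0.1, 0,-1.5,0,0,0,0,0.1, 0,0,0,0,0,0,0.1]'
python3 -c "
from h import *
go(.4723,.4042,.0096,2.7);print(r.observe()['joints'])
c=r.capture('wrist');cv2.imwrite('pics/w2.png',c['pixels'][...,::-1])"
```

```text
t: 3.2
tool_pos: [0.468, -0.2295, 0.0964]
orientation: [1.0, -0.006, 0.002, 0.002]
contact_force: [0.9, 1.1, -3.1]
gripper_width: 0.0453
finger_force: 40.7
t: 3.7
tool_pos: [0.4695, 0.0125, 0.0946]
orientation: [1.0, -0.005, 0.001, 0.0]
contact_force: [0.8, 0.0, -1.3]
gripper_width: 0.0452
finger_force: 40.7
t: 4.2
tool_pos: [0.4719, 0.2528, 0.0946]
orientation: [1.0, -0.005, 0.001, -0.0]
contact_force: [0.8, 0.2, -2.2]
gripper_width: 0.0458
finger_force: 40.6
t: 4.7
tool_pos: [0.4731, 0.3934, 0.0938]
orientation: [1.0, -0.004, 0.0, -0.0]
contact_force: [-0.1, -0.5, -2.3]
gripper_width: 0.0456
finger_force: 40.7
turn [-0.    -0.001 -0.055] shift after turn cm [-0.03 -1.08  8.42] before [-0.1  -1.08  8.42] | at [0.4731 0.3934 0.0938] t 4.7
[ 6.01665250e-01  2.92930201e-01  1.40628865e+00 -2.55029422e-04
  1.44159374e+00  2.18011678e+00]
```

View pics/w2.png

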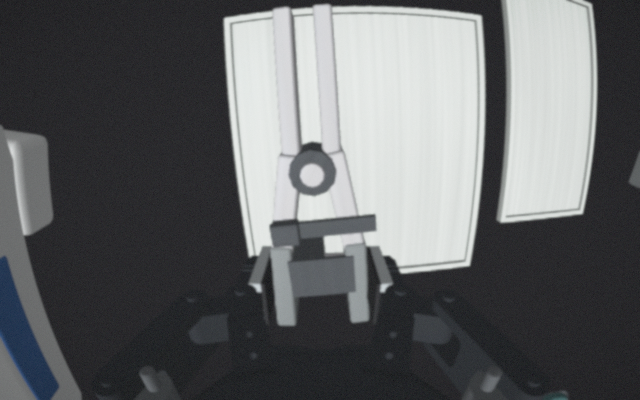

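The wrist view shows the clamp held at the housing, pivot at (312,172), over the left half of the wide tray (225–485 px). I lower and release it.

```bash
python3 -m creep '[0,-1.08,2,0,0,-0.055,0.1, 0,0,3,0,0,0,0.1, 0,0,2,0,0,0,0.1, 0,0,1.1,0,0,0,0.1, 0,0,0,0,0,0,0.1]';python3 -m creep '[0,0,0,0,0,0,0.1, 0,0,0.1,0,0,0,0.1, 0,0,0,0,0,0,0.5, 0,0,0,0,0,0,0.7, 0,0,0,0,0,0,0.75]' 25
python3 -m creep '[0,0,0,0,0,0,0.75, 0,0,-2.5,0,0,0,0.75, 0,0,-4,0,0,0,0.9, 0,0,-3.5,0,0,0,1, 0,2,0,0,0,0,1]'
python3 -c "
from h import *
go(.5319,-.186,.12,10.8)"
```

```text
t: 5.25
tool_pos: [0.4734, 0.4007, 0.0118]
orientation: [1.0, 0.022, -0.001, 0.001]
contact_force: [0.1, 0.5, -1.7]
gripper_width: 0.0454
finger_force: 41.2
t: 5.75
tool_pos: [0.474, 0.4031, 0.0126]
orientation: [1.0, 0.022, 0.001, -0.001]
contact_force: [0.5, -0.1, -0.8]
gripper_width: 0.0641
finger_force: 0.0
t: 6.25
tool_pos: [0.4774, 0.3866, 0.1195]
orientation: [1.0, 0.024, 0.006, -0.004]
contact_force: [0.6, 0.7, 0.3]
gripper_width: 0.0855
finger_force: 0.0
turn [-0.008 -0.013 -0.141] shift after turn cm [-5.380e+00  5.726e+01 -5.000e-02] before [ 2.73 57.45 -0.5 ] | at [0.4774 0.3866 0.1195] t 6.25
```

```bash
python3 -m creep '[0.23,4.8,0,0,0,0,1, 0.23,4.8,0,0,0,0,1, 0.23,4.8,0,0,0,0,1, 0.23,4.8,0,0,0,0,1, 0.23,4.8,0,0,0,0,1]'; python3 -m creep '[0.23,4.8,0,0,0,0,1, 0.23,4.8,0,0,0,0,1, 0.23,4.8,0,0,0,0,1, 0.23,4.8,0,0,0,0,1, 0.23,4.8,0,0,0,0,1]';  python3 -m creep '[0.23,4.8,0,0,0,0,1, 0.2,3.6,0,0,0,0,1, 0,0,0,0,0,-0.141,1, 0,0,0,0,0,0,1, 0,0,0,0,0,0,1]'
python3 -c "
from h import *
go(.5319,-.186,.003,10.8)"
```

```text
t: 6.75
tool_pos: [0.4966, 0.1417, 0.1122]
orientation: [1.0, 0.023, 0.001, 0.0]
contact_force: [1.0, -0.1, -0.1]
gripper_width: 0.0853
finger_force: 0.0
t: 7.25
tool_pos: [0.5189, -0.0978, 0.1123]
orientation: [1.0, 0.022, 0.001, 0.0]
contact_force: [0.3, 0.8, 0.7]
gripper_width: 0.0856
finger_force: 0.0
t: 7.75
tool_pos: [0.5268, -0.1793, 0.1117]
orientation: [0.996, 0.092, 0.0, -0.0]
contact_force: [-0.2, -0.1, 0.2]
gripper_width: 0.085
finger_force: 0.0
turn [-0.    -0.    -0.005] shift after turn cm [ 0.37  0.75 10.87] before [ 0.37  0.75 10.87] | at [ 0.5268 -0.1793  0.1117] t 7.75
```

```bash
python3 -m creep '[0.37,0.75,2,0,0,-0.005,1, 0,0,3.7,0,0,0,1, 0,0,3.6,0,0,0,1, 0,0,1.5,0,0,0,1, 0,0,0,0,0,0,1]'; python3 -m creep '[0,0,0,0,0,0,0.35, 0,0,0,0,0,0,0.2, 0,0,0,0,0,0,0.1, 0,0,0,0,0,0,0.1, 0,0,0,0,0,0,0.1]' 25;  python3 -m creep '[0,0,0,0,0,0,0.1, 0,0,0,0,0,0,0.1, 0,0,0,0,0,0,0.1]'
```

```text
t: 8.25
tool_pos: [0.5298, -0.1844, 0.0009]
orientation: [0.995, 0.095, -0.003, -0.002]
contact_force: [0.3, -0.5, -0.4]
gripper_width: 0.0854
finger_force: 0.0
t: 8.75
tool_pos: [0.5336, -0.1868, 0.0068]
orientation: [0.995, 0.095, 0.002, 0.001]
contact_force: [-0.5, 1.8, 5.5]
gripper_width: 0.0455
finger_force: 25.3
t: 9.05
tool_pos: [0.5336, -0.1868, 0.0068]
orientation: [0.995, 0.095, 0.002, 0.001]
contact_force: [-1.4, 1.0, 5.4]
gripper_width: 0.0458
finger_force: 25.3
```

Clamp 2 stopped at 45.6 mm, so it is also ratcheted. I carry it to the right half of the wide tray.

```bash
python3 -m creep '[0,0,-2,0,0,0,0.1, 0,0,-4,0,0,0,0.1, 0,0,-3,0,0,0.14,0.1, 0,-3,0,0,0,0,0.1, -0.65,-4.7,0,0,0,0,0.1]' 40; python3 -m creep '[-0.65,-4.7,0,0,0,0,0.1, -0.65,-4.7,0,0,0,0,0.1, -0.65,-4.7,0,0,0,0,0.1, -0.65,-4.7,0,0,0,0,0.1, -0.65,-4.7,0,0,0,0,0.1]';python3 -m creep '[0,-4.7,0,0,0,0,0.1, 0,-4.7,0,0,0,0,0.1, 0,-4.4,0,0,0,0,0.1, 0,-2,0,0,0,0,0.1, 0,0,0,0,0,0,0.1]'
python3 -c "
from h import *
go(.4767,.3104,.0098,2.7)"
```

```text
t: 9.55
tool_pos: [0.5235, -0.1114, 0.0965]
orientation: [1.0, 0.023, 0.003, 0.001]
contact_force: [0.3, 1.5, -3.0]
gripper_width: 0.0449
finger_force: 41.3
t: 10.05
tool_pos: [0.4766, 0.1251, 0.0944]
orientation: [1.0, 0.025, 0.001, -0.0]
contact_force: [0.7, -0.0, -1.8]
gripper_width: 0.0448
finger_force: 41.2
t: 10.55
tool_pos: [0.4685, 0.2841, 0.0942]
orientation: [1.0, 0.027, 0.0, -0.001]
contact_force: [0.1, -0.8, -2.4]
gripper_width: 0.0447
finger_force: 41.3
turn [-0.001 -0.001  0.008] shift after turn cm [ 0.94 -2.59  8.44] before [ 0.95 -2.58  8.44] | at [0.4685 0.2841 0.0942] t 10.55
```

```bash
python3 -m creep '[0.95,-2.59,1,0,0,0.008,0.1, 0,0,3,0,0,0,0.1, 0,0,2.5,0,0,0,0.1, 0,0,1.6,0,0,0,0.1, 0,0,0,0,0,0,0.1]';python3 -m creep '[0,0,0,0,0,0,0.1, 0,0,0.1,0,0,0,0.1, 0,0,0,0,0,0,0.5, 0,0,0,0,0,0,0.7, 0,0,0,0,0,0,0.75]' 25
python3 -m creep '[0,0,0,0,0,0,0.75, 0,0,-2.5,0,0,0,0.75, 0,0,-4,0,0,0,0.9, 0,0,-3.5,0,0,0,1, 0,2,0,0,0,0,1]'
python3 -c "
from h import *
go(.5179,-.0149,.12,-15.9)"
```

```text
t: 11.05
tool_pos: [0.4766, 0.3059, 0.0111]
orientation: [1.0, 0.021, -0.001, 0.001]
contact_force: [0.1, -0.5, -2.2]
gripper_width: 0.0446
finger_force: 40.9
t: 11.55
tool_pos: [0.4779, 0.3078, 0.0126]
orientation: [1.0, 0.021, 0.001, -0.0]
contact_force: [1.1, -0.1, -1.0]
gripper_width: 0.0641
finger_force: 0.0
t: 12.05
tool_pos: [0.4817, 0.2908, 0.1191]
orientation: [1.0, 0.023, 0.006, -0.003]
contact_force: [1.5, 0.4, 0.5]
gripper_width: 0.0854
finger_force: 0.0
turn [-0.008 -0.012  0.323] shift after turn cm [11.86 28.41 -0.09] before [ 2.23 30.7  -0.26] | at [0.4817 0.2908 0.1191] t 12.05
```

```bash
python3 -m creep '[0.33,4.6,0,0,0,0,1, 0.33,4.6,0,0,0,0,1, 0.33,4.6,0,0,0,0,1, 0.33,4.6,0,0,0,0,1, 0.33,4.6,0,0,0,0,1]'; python3 -m creep '[0.3,4.5,0,0,0,0,1, 0.2,3,0,0,0,0.108,1, 0,0,0,0,0,0.108,1, 0,0,0,0,0,0.107,1, 0,0,0,0,0,0,1]'
python3 -c "
from h import *
go(.5179,-.0149,.003,-15.9)
c=r.capture('top');cv2.imwrite('pics/t2.png',c['pixels'][...,::-1])"
```

```text
t: 12.55
tool_pos: [0.5045, 0.0568, 0.1122]
orientation: [1.0, 0.022, 0.001, 0.0]
contact_force: [0.9, 0.2, 0.3]
gripper_width: 0.0858
finger_force: 0.0
t: 13.05
tool_pos: [0.5127, -0.0167, 0.1119]
orientation: [0.99, -0.14, 0.0, 0.0]
contact_force: [0.4, 0.4, -0.3]
gripper_width: 0.0852
finger_force: 0.0
turn [-0.    -0.001 -0.003] shift after turn cm [ 0.45 -0.31 10.89] before [ 0.44 -0.32 10.89] | at [ 0.5127 -0.0167  0.1119] t 13.05
```

View pics/t2.png

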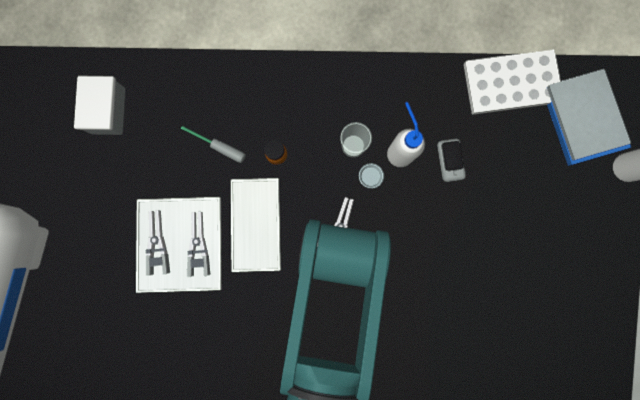

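The top view shows both ratcheted clamps flat and well inside the wide tray, at (156,243) and (199,245). Now clamp 1.

```bash
python3 -m creep '[0.45,-0.31,2,0,0,-0.003,1, 0,0,3.7,0,0,0,1, 0,0,3.6,0,0,0,1, 0,0,1.5,0,0,0,1, 0,0,0,0,0,0,1]'; python3 -m creep '[0,0,0,0,0,0,0.35, 0,0,0,0,0,0,0.2, 0,0,0,0,0,0,0.1, 0,0,0,0,0,0,0.1, 0,0,0,0,0,0,0.1]' 25;  python3 -m creep '[0,0,0,0,0,0,0.1, 0,0,0,0,0,0,0.1, 0,0,0,0,0,0,0.1, 0,0,0,0,0,0,0.1, 0,0,0,0,0,0,0.1]'
```

```text
t: 13.6
tool_pos: [0.5151, -0.0138, 0.0005]
orientation: [0.991, -0.137, -0.003, 0.0]
contact_force: [-0.2, -0.2, 0.1]
gripper_width: 0.085
finger_force: 0.0
t: 14.1
tool_pos: [0.5201, -0.0145, 0.0073]
orientation: [0.99, -0.138, 0.003, -0.0]
contact_force: [-2.9, 0.9, 8.9]
gripper_width: 0.0357
finger_force: 25.5
t: 14.6
tool_pos: [0.5201, -0.0145, 0.0073]
orientation: [0.99, -0.138, 0.003, -0.0]
contact_force: [-2.9, 2.0, 8.4]
gripper_width: 0.0355
finger_force: 25.5
```

Clamp 1 closed to 35.5 mm, so it is the loose one and its jaws are now fully open. I carry it to the narrow tray.

```bash
python3 -m creep '[0,0,-2,0,0,0,0.1, 0,0,-3,0,0,-0.109,0.1, 0,0,-3,0,0,-0.108,0.1, 0,0,-1,0,0,-0.108,0.1, 0,-4,0,0,0,0,0.1]' 40; python3 -m creep '[0,-4.5,0,0,0,0,0.1, 0,-4.5,0,0,0,0,0.1, 0,-4,0,0,0,0,0.1, 0,-2,0,0,0,0,0.1, 0,0,0,0,0,0,0.1]'
python3 -c "
from h import *
go(.5248,.1753,.0103,2.7)
c=r.capture('wrist');cv2.imwrite('pics/w3.png',c['pixels'][...,::-1])"
```

```text
t: 15.1
tool_pos: [0.5187, 0.0221, 0.0977]
orientation: [1.0, 0.022, 0.004, 0.002]
contact_force: [0.6, 0.8, -2.7]
gripper_width: 0.0348
finger_force: 41.6
t: 15.6
tool_pos: [0.5084, 0.178, 0.0942]
orientation: [1.0, 0.026, 0.001, -0.001]
contact_force: [0.7, -0.7, -2.2]
gripper_width: 0.0346
finger_force: 41.6
turn [-0.001 -0.001  0.005] shift after turn cm [1.63 0.35 8.39] before [1.62 0.37 8.4 ] | at [0.5084 0.178  0.0942] t 15.6
```

View pics/w3.png

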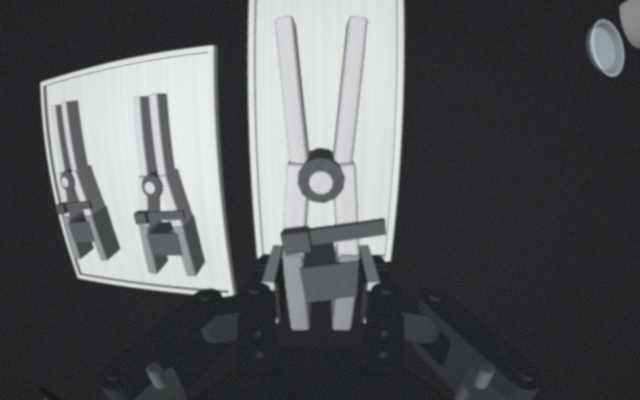

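The wrist view shows the clamp with jaws wide open, tips at (285,20) and (357,20), over the middle of the narrow tray (250–405 px). I lower and release it.

```bash
python3 -m creep '[1.63,0.35,1,0,0,0.005,0.1, 0,0,3,0,0,0,0.1, 0,0,2.5,0,0,0,0.1, 0,0,1.6,0,0,0,0.1, 0,0,0,0,0,0,0.1]';python3 -m creep '[0,0,0,0,0,0,0.1, 0,0,0.1,0,0,0,0.1, 0,0,0,0,0,0,0.4, 0,0,0,0,0,0,0.6, 0,0,0,0,0,0,0.7]' 25
python3 -m creep '[0,0,0,0,0,0,0.7, 0,0,-2.5,0,0,0,0.7, 0,0,-4,0,0,0,0.9, 0,0,-4,0,0,0,1, 0,0,-4,0,0,0,1]'; python3 -m creep '[0,4.5,0,0,0,0,1, 0,4.5,0,0,0,0,1, 0,4.5,0,0,0,0,1, 0,4.5,0,0,0,0,1, 0,4.5,0,0,0,0,1]'; python3 -m creep '[0,0,0,0,0,0,1]'
python3 -c "
from h import *
c=r.capture('top');cv2.imwrite('pics/t3.png',cv2.resize(c['pixels'][100:310,110:510,::-1],None,fx=2,fy=2,interpolation=cv2.INTER_CUBIC))"
```

```text
t: 16.15
tool_pos: [0.5244, 0.1707, 0.0112]
orientation: [1.0, 0.021, -0.001, 0.001]
contact_force: [-0.1, 0.6, -1.3]
gripper_width: 0.0351
finger_force: 42.2
t: 16.65
tool_pos: [0.5258, 0.1726, 0.0125]
orientation: [1.0, 0.021, 0.001, -0.0]
contact_force: [0.5, 0.4, 0.5]
gripper_width: 0.0595
finger_force: 0.0
t: 17.15
tool_pos: [0.525, 0.1726, 0.1583]
orientation: [1.0, 0.022, 0.0, 0.0]
contact_force: [0.7, -0.2, -0.4]
gripper_width: 0.0857
finger_force: 0.0
t: 17.65
tool_pos: [0.5347, -0.0538, 0.1571]
orientation: [1.0, 0.022, 0.001, 0.0]
contact_force: [1.0, 1.0, 0.1]
gripper_width: 0.0853
finger_force: 0.0
t: 17.75
tool_pos: [0.5348, -0.0574, 0.1569]
orientation: [1.0, 0.018, 0.0, 0.001]
contact_force: [-0.4, 1.0, -0.6]
gripper_width: 0.0854
finger_force: 0.0
```

View pics/t3.png

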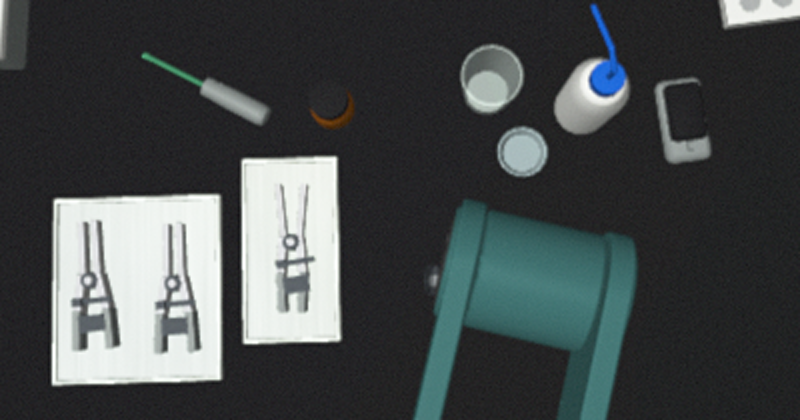

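The picture shows two shut clamps in the wide tray at crop (95,285) and (177,287). The open one is in the narrow tray at crop (292,245), with its tips apart at 280 and 306. The bystanders have not moved and the arm is clear.

```bash
python3 -c "
from plant import r
print(r.close_job())"
```

```text
the job is handed in; nothing more can be done
None
```

The two ratcheted clamps lie flat in the wide tray, and the loose one lies flat in the narrow tray with its jaws wide open; the other things were not moved, and the job was handed in at about 18 s.

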